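# Slide a circuit board to the stage edge and stack it to cool

### The arm

A 7-joint arm with a two-finger parallel gripper is mounted at the origin on the work surface. World frame = base frame: x ahead of the robot, y to its left, z up, the work surface at z = 0. Lengths are in mm, angles in rad, forces in N, time in s.
With the tool pointing down it reaches from about 400 to 850 mm from the base axis. Payload 4.5 kg.
Tool frame: the origin (TCP) lies at the very end of the fingers, on their centre line; the grasp point (between the pads) lies 19 mm behind it; z points along the fingers, y is the line along which they close (so a half turn about z gives the same grasp; the last joint's range is limited). The gripper opens to 85 mm and grips with 20 to 120 N. Pads are 22 mm wide; open, the fingers measure 114 mm over their backs; the gripper's body (76 mm by 85 mm) begins 54 mm behind the grasp point. The pads swing forward as they close: fully open they stand 13 mm farther back than shut.
Start: joints at [-1.15, 0.689, -0.195, 1.565, 0.157, 0.902, -0.215], TCP at [235.75, 578.858, 231.317] pointing down, gripper open.
Joint ranges: [-3.01, 3.01], [-0.46, 2.08], [-1.47, 1.51], [0.13, 2.56], [-1, 4.14], [0.04, 2.09], [-2.66, 2.66]. Speed limits (rad/s): [2.57, 2.57, 3.14, 3.14, 3.14, 3.14, 3.14].

### API

Orientations are given as a rotation vector (axis times angle).
In Python, from cell import bot gives the robot as it stands.
- The arm moves only by the shell command python3 -m crank 'ROWS' [OPENING]. ROWS is JSON, a list of rows, each a list of 2 entries, a list of its own where there are three numbers: the shift along the tool's x, y, z in m, then the turn about the tool's z in rad. In form: [[[dx, dy, dz], twist], ...]. A call has exactly 8 rows; each row shifts and turns the commanded pose from where the row before left it, along the tool's axes as they then stand; what a row does not reach is not made up. A row lasts 1/10 s, in which the tool goes at most 50 mm and 8.59 degrees, less where a joint would pass 70% of its speed; a pose out of reach is approached as far as the arm can. A call with a gripper value outside its range is refused whole. OPENING is the opening in per cent of the stroke, from 0 (shut) to 100 (fully open), set as the call begins (- or left out, the last holds). The fingers move at their own pace and stop on an object; the grip force is fixed at half the most. Time passes only in rows, so rows that do not move let the fingers close, or fill a call up. It gives the time, the measured TCP pose, the force, the opening and the grip force at its end, in the units of the state.
- bot.get_state(): the state, without advancing time (a new reading comes with each control period).
- bot.get_image(name): name is "side" or "top"; returns a dict with "img" (400x640x3 uint8, blue, green, red), "z_map" (400x640 float32, mm along the optical axis (not along the pixel's ray), 0 where there is no reading), "intrinsics" (3x3 intrinsics, pixels), "R" (3x3) and "t" (3): a world point X has camera coordinates R X + t. Camera axes: x right, y down, z forward; pixel columns grow to the right and rows downward; lengths in mm; the calibration is good to about 2 mm. A picture is of the moment at which its call begins.
- bot.close_job(): hands the job in; it is judged then, once.
The state is a dict: "clock": time; "q": joint angles; "joint_velocities": joint speeds; "tau": joint torques, N m; "position": TCP position; "tcp_rot": TCP orientation; "ft_force": force on the tool from outside, world axes, zero at the start; "ft_torque": the same for the moment, N m; "gripper_width": finger opening in mm; "finger_force": force on a finger pad.
Only numpy, scipy, OpenCV 4.12 (cv2) and the standard library are available. Lean on these libraries where they do the work, as an engineer would, in place of code of your own. Each camera call takes 0.05 s, during which the arm holds its last target. There are 200 camera calls.

### The job

The blue circuit board lies flat on the teal-topped repair stage, too thin to be picked up there. Slide it towards the robot until its near end hangs out over the stage's front edge by about 40 mm, grip it by that end, lift it clear, and set it down gently, not dropped, on the black spacer block on the cooling stand, flat and squarely lined up over the green board below. Leave the green board, the spacer and everything else where they are, and do not let the blue board fall to the bench.

Things in the scene. Friction and masses are not known exactly. Their poses are not given: they have to be found in the camera images.
- board: The blue circuit board to move: rigid flat plate 140 x 60 x 3 mm, 70 to 120 g, no raised parts. Slides easily on the stage (friction about 0.3); rubber finger pads pressing its top with a few N drag it. Starts with its near end 35 to 90 mm back from the stage's front edge. Origin: centre of underside; x along its 140 mm length, away from the robot; y along its 60 mm width; z up.
- board_near_end (a point): Middle of the blue board's end nearest the stage's front edge (70 mm along -x from the board's centre, half way up its 3 mm thickness).
- stage: Raised repair stage fixed to the bench: solid block 240 x 240 mm, 60 mm high, flat teal top with flush steel rim; its drawer fronts are dummies. Origin: centre of its underside; x away from the robot (turned up to 0.2 rad), so its front face is at x = -120 mm. Stands left or right, the cooling stand on the other side. The bench before its front face is clear.
- stage_front_edge (a point): Middle of the top front edge of the stage (x = -120 mm, y = 0, z = 60 mm in the stage's frame); the edge runs along the stage's y.
- stand: Finned aluminium cooling stand fixed to the bench, 110 x 44 mm, 25 mm high. Origin: centre of its underside; x along its 110 mm length (roughly away from the robot, turned up to 0.35 rad). The green board and the spacer lie centred on it.
- lower_board: Green circuit board, 140 x 60 x 3 mm, 90 g, lying loose on the stand (underside 25 mm above the bench), overhanging it on all sides. Origin: centre of its underside; x along its length, z up.
- spacer: Black rubber spacer block 100 x 36 x 14 mm, 80 g, loose, centred along the green board. Origin: centre of its underside, 28 mm above the bench; its top is 42 mm above the bench; x along its length. It is 12 mm a side narrower than the boards: fingertips reaching under 14 mm below a board held by its long sides stay clear of the green board.
- tin: Bystander: yellow flat tin, 40 mm diameter, 24 mm high, standing on a far corner of the stage (towards +x, +y of the stage's frame). Origin: centre of its underside.
- driver: Bystander: red-handled screwdriver 150 mm long, up to about 30 mm high, lying on the stage along its -y side, 95 mm from the stage's centre line. Origin: on its underside, near its middle.
- meter: Bystander: green multimeter 180 x 88 x 40 mm lying on the bench at the far left (+y). Origin: centre of its underside.
- solder_reel: Bystander: blue solder reel, 64 mm diameter, 46 mm high, standing on the bench at the far right (-y). Origin: centre of its underside.
- brush: Bystander: wooden-handled brush 170 mm long lying on the bench at the right (-y). Origin: on its underside, near its middle.
Mind the look-alikes: they are no part of the job. What is meant by the spacer is not purple, and is the smaller of those in its own colour.

How it is judged:
By the outcome, as a careful person would: the job done as asked, in the order asked, and still so for the second after the job is handed in, with the robot touching nothing.
It also fails if it takes over 58 s, if anything falls off the work surface, if the arm or the gripper's body presses on something with over 40 N, if the wrist force passes 120 N, or if a joint passes its speed limit or range.

## Working session

There is one attempt and no reset: what is moved stays moved. The work goes in short steps, Python scripts to look and compute and a shell command to move; the robot and the scene stay as the last step left them, time stands still between calls to the robot, and variables do not carry over. Pictures are saved under pics/ and viewed, at most 10 in all, crops included, and the job is handed in when it is done.

```bash
mkdir -p pics; ls
python3 - <<'E'
from cell import bot
import cv2,numpy as np,pickle
s=bot.get_state(); print(s)
d={}
for n in("top","side"):
    r=bot.get_image(n); d[n]=r; cv2.imwrite(f"pics/{n}0.png",r["img"]); print(n,r["intrinsics"].tolist(),np.round(r["R"],3).tolist(),r["t"])
pickle.dump(d,open("d0.pkl","wb"))
E
```

```text
pics
{'clock': 0.0, 'q': array([-1.15022072,  0.68999111, -0.19451813,  1.5663861 ,  0.15727991,
        0.90252318, -0.21510294]), 'joint_velocities': array([-0.0004842 , -0.00191434, -0.00033977, -0.00050635, -0.00010339,
       -0.00073624, -0.00160686]), 'tau': array([ 1.99521232e-04, -5.39603412e+01, -1.26681939e+00, -1.58542407e+01,
        8.99693667e-03,  9.53863375e-03,  2.38802940e-06]), 'position': array([235.53876194, 578.18279494, 230.46851882]), 'tcp_rot': array([-6.03599363e-01, -3.08281181e+00,  2.98696509e-03]), 'ft_force': array([ 0.72614865,  0.38195894, -0.99392964]), 'ft_torque': array([-0.00953766,  0.01463312, -0.03023911]), 'finger_force': 0.0, 'gripper_width': 85.51555754016107}
top [[435.3501928413411, 0.0, 312.9058334604635], [0.0, 435.3501928413411, 195.56608852586507], [0.0, 0.0, 1.0]] [[0.018, -1.0, 0.01], [-0.996, -0.019, -0.092], [0.092, -0.008, -0.996]] [  -7.53313577  504.52140884 1279.74284872]
side [[375.9411435782942, 0.0, 320.91450833115636], [0.0, 375.9411435782942, 201.56765384835398], [0.0, 0.0, 1.0]] [[0.982, -0.189, 0.015], [-0.098, -0.57, -0.816], [0.163, 0.8, -0.578]] [-526.87864293  108.3137144   981.07398762]
```

View pics/top0.png

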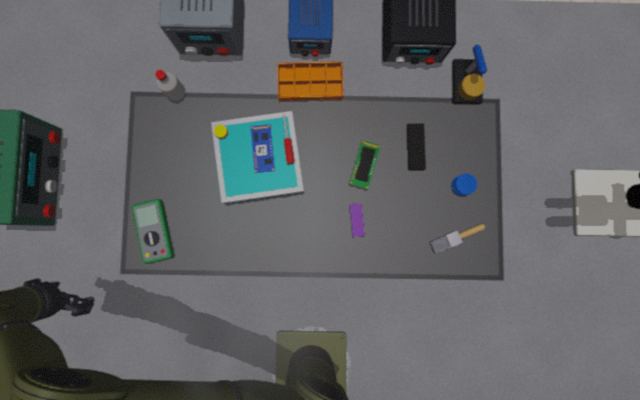

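View pics/side0.png

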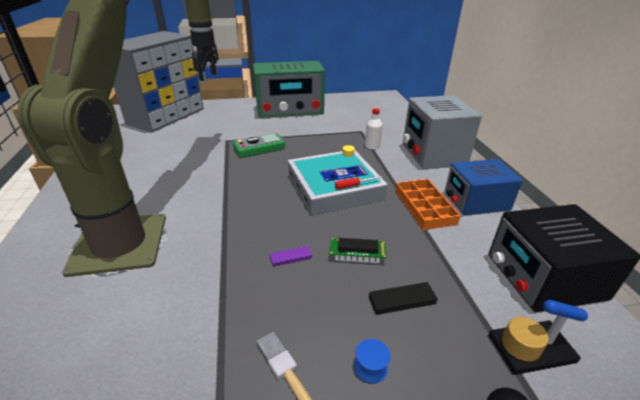

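The top view shows the blue board at about (262,148) on the teal stage, with the driver to its right and the tin top-left. The green board with the small black spacer is at about (364,165). The larger black block (416,147) and the purple one (357,220) are decoys.

```bash
cat > h.py <<'E'
import cv2,numpy as np
from cell import bot
def grab(n,f=None):
    r=bot.get_image(n)
    if f: cv2.imwrite(f,r["img"])
    return r
def world(r,px,z):
    px=np.atleast_2d(px).astype(float); K,R,t=r["intrinsics"],r["R"],np.ravel(r["t"])
    d=np.c_[px,np.ones(len(px))]@np.linalg.inv(K).T@R   # world directions
    c=-R.T@t
    return (c+d*((z-c[2])/d[:,2])[:,None])[:,:2]
def proj(r,X):
    p=(np.atleast_2d(X)@r["R"].T+np.ravel(r["t"]))@r["intrinsics"].T
    return p[:,:2]/p[:,2:]
def rect(r,lo,hi,roi,z,close=9):
    """HSV blob in roi (x0,y0,x1,y1) -> world rect: centre, (long,short), yaw of long side in (-pi/2,pi/2)"""
    up=4; x0,y0,x1,y1=roi
    im=cv2.resize(r["img"][y0:y1,x0:x1],None,fx=up,fy=up,interpolation=cv2.INTER_CUBIC)
    m=cv2.inRange(cv2.cvtColor(im,cv2.COLOR_BGR2HSV),lo,hi)
    m=cv2.morphologyEx(m,cv2.MORPH_CLOSE,np.ones((close*up,)*2,np.uint8))
    m=cv2.morphologyEx(m,cv2.MORPH_OPEN,np.ones((13,13),np.uint8))
    c=max(cv2.findContours(m,cv2.RETR_EXTERNAL,cv2.CHAIN_APPROX_NONE)[0],key=cv2.contourArea)
    c=cv2.convexHull(c)
    p=(c[:,0]+.5)/up-.5+[x0,y0]
    w=world(r,p,z)
    b=cv2.boxPoints(cv2.minAreaRect(w.astype(np.float32)))
    e=[b[1]-b[0],b[2]-b[1]]; e.sort(key=lambda v:-np.hypot(*v)); v=e[0]*np.sign(e[0][0])
    return b.mean(0),np.hypot(*np.array(e).T),np.arctan2(v[1],v[0]),b
BLUE=((105,120,40),(130,255,255)); GREEN=((40,80,30),(80,255,255)); BLACK=((0,0,0),(180,255,45)); TEAL=((80,100,60),(100,255,255))
E
python3 - <<'E'
import pickle,numpy as np
from h import *
d=pickle.load(open("d0.pkl","rb")); r=d["top"]
hsv=cv2.cvtColor(r["img"],cv2.COLOR_BGR2HSV)
for p in [(255,135),(262,165),(230,170),(364,165),(358,183),(300,190),(330,150)]: print(p,hsv[p[1],p[0]],r["z_map"][p[1],p[0]], (r["R"].T@(np.linalg.inv(r["intrinsics"])@[*p,1]*r["z_map"][p[1],p[0]]-np.ravel(r["t"]))).round(1))
for n,a,roi,z in [("board",BLUE,(245,118,282,180),63),("green",GREEN,(340,135,388,195),28),("spacer",BLACK,(345,138,385,192),42),("teal",TEAL,(205,105,310,210),60)]:
    c,s,y,b=rect(r,*a,roi,z,25 if n=="teal" else 9); print(n,c.round(1),s.round(1),round(float(y),3),b.round(0).tolist())
im=r["img"][100:215,200:400]; cv2.imwrite("pics/crop0.png",cv2.resize(im,None,fx=4,fy=4,interpolation=cv2.INTER_CUBIC))
E
```

```text
(255, 135) [99 46 56] 1279.1222 [676.4 175.6  62. ]
(262, 165) [111 175 150] 1268.2924 [587.3 152.2  64.8]
(230, 170) [ 90 177 157] 1267.8755 [571. 245.  63.]
(364, 165) [45 38 40] 1294.5244 [ 597.  -148.1   41.8]
(358, 183) [ 68 160 116] 1303.3962 [ 544.5 -132.3   27.9]
(300, 190) [  0   0 161] 1268.0769 [516.8  40.1  59.4]
(330, 150) [140   7 105] 1331.9069 [647.  -47.9   8.1]
board [637.1 152.5] [137.6  57.1] 0.118 [[565.0, 173.0], [572.0, 116.0], [709.0, 132.0], [702.0, 189.0]]
green [ 601.2 -151.8] [141.7  60.4] -0.27 [[525.0, -162.0], [661.0, -200.0], [678.0, -142.0], [541.0, -104.0]]
spacer [ 599.7 -151.4] [97.  34.3] -0.222 [[549.0, -157.0], [643.0, -179.0], [651.0, -145.0], [556.0, -124.0]]
teal [613.6 168.4] [209.9 208.8] 0.163 [[493.0, 254.0], [527.0, 48.0], [734.0, 82.0], [700.0, 288.0]]
```

View pics/crop0.png

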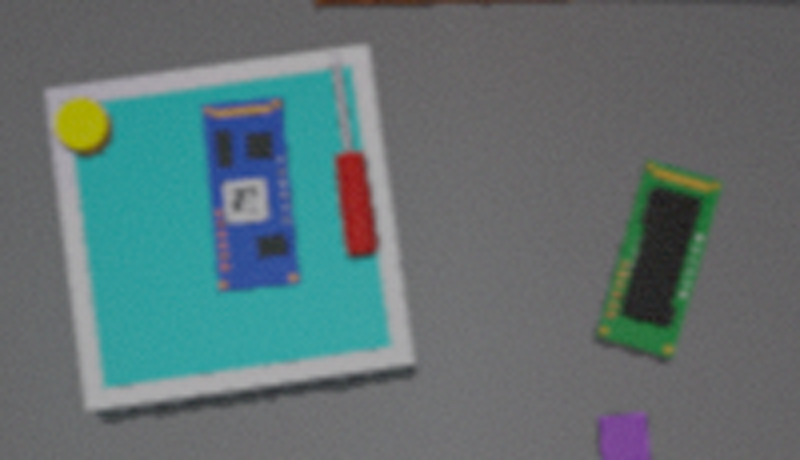

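The crop shows the near end of the blue board about 70 mm back from the stage's front edge. The gold ends of both boards face away from the robot. Next I twist the tool to align with the board and shut the fingers.

```bash
cat >> h.py <<'E'
from scipy.spatial.transform import Rotation as Ro
def go(target,yaw=None):
    """print tool-axis shift [mm] to world target and twist so tool x points along yaw+pi"""
    s=bot.get_state(); M=Ro.from_rotvec(s["tcp_rot"]).as_matrix(); a=np.arctan2(M[1,0],M[0,0])
    print("clk",round(s["clock"],2),"pos",s["position"].round(1),"toolx ang",round(a,4),"tilt",M[:,2].round(3),"F",s["ft_force"].round(1),"w",round(s["gripper_width"],1))
    if yaw is not None: print("twist",round(-((yaw+np.pi-a+np.pi)%(2*np.pi)-np.pi),4))
    print("shift tool", (M.T@(np.array(target)-s["position"])).round(1))
E
python3 -m crank '[[[0,0,0],-0.063],[[0,0,0],-0.063],[[0,0,0],-0.063],[[0,0,0],-0.063],[[0,0,0],-0.063],[[0,0,0],-0.063],[[0,0,0],-0.063],[[0,0,0],-0.063]]' 0
python3 -c "
from h import *
go([635,152,120],.118)
import pickle; d=pickle.load(open('d0.pkl','rb'))
# depth-based plane refinement: green/stand PCA using both cameras
for n,roi in (('top',(335,130,392,200)),):
    r=d[n]
    for lab,a,z in (('green',GREEN,28),):
        x0,y0,x1,y1=roi; im=r['img'][y0:y1,x0:x1]; m=cv2.inRange(cv2.cvtColor(im,cv2.COLOR_BGR2HSV),*a); m=cv2.morphologyEx(m,cv2.MORPH_CLOSE,np.ones((15,15)))
        p=np.argwhere(m)[:,::-1]+[x0,y0]; w=world(r,p,z); c=w.mean(0); u=np.linalg.svd(w-c,full_matrices=False)[2][0]; print(lab,c,np.arctan(u[1]/u[0]))
"
```

```text
clock: 0.9
position: [235.7, 578.4, 230.8]
tcp_rot: [0.188, -3.136, 0.002]
ft_force: [-0.4, 0.2, -0.1]
gripper_width: 0.1
finger_force: 0.0
clk 0.9 pos [235.7 578.4 230.8] toolx ang -3.0217 tilt [-0.    -0.001 -1.   ] F [-0.4  0.2 -0.1] w 0.1
twist 0.0018
shift tool [-345.5 -471.   111.1]
green [ 602.01107014 -151.27812778] -0.2603624657586277
```

```bash
python3 -m crank '[[[-0.02,-0.027,0],0],[[-0.022,-0.03,0],0],[[-0.022,-0.03,0],0],[[-0.022,-0.03,0],0],[[-0.022,-0.03,0],0],[[-0.022,-0.03,0],0],[[-0.022,-0.03,0],0],[[-0.022,-0.03,0],0]]'
python3 -m crank '[[[-0.022,-0.03,0.014],0],[[-0.022,-0.03,0.014],0],[[-0.022,-0.03,0.014],0],[[-0.022,-0.03,0.014],0],[[-0.022,-0.03,0.014],0],[[-0.022,-0.03,0.014],0],[[-0.022,-0.03,0.014],0],[[-0.015,-0.022,0.013],0]]'
python3 -c "
from h import *
go([637,152,70],.118)"
```

```text
clock: 1.7
position: [437.0, 362.3, 231.0]
tcp_rot: [0.184, -3.136, 0.001]
ft_force: [1.3, 0.0, -0.1]
gripper_width: -0.3
finger_force: 0.0
clock: 2.5
position: [632.7, 149.8, 119.0]
tcp_rot: [0.18, -3.136, 0.003]
ft_force: [-0.5, -0.2, -0.3]
gripper_width: -0.1
finger_force: 0.0
clk 2.5 pos [632.7 149.8 119. ] toolx ang -3.0271 tilt [-0.    -0.002 -1.   ] F [-0.5 -0.2 -0.3] w -0.1
twist -0.0035
shift tool [-4.5  1.7 49. ]
```

```bash
python3 -m crank '[[[-0.004,0.002,0.01],0],[[0,0,0.01],0],[[0,0,0.01],0],[[0,0,0.01],0],[[0,0,0.009],0],[[0,0,0.002],0],[[0,0,0.001],0],[[0,0,0],0]]'
python3 -m crank '[[[0,0,0.001],0],[[0,0,0.001],0],[[0,0,0.001],0],[[0,0,0.001],0],[[0,0,0],0],[[0,0,0],0],[[0,0,0],0],[[0,0,0],0]]'
```

```text
clock: 3.3
position: [635.1, 155.8, 68.5]
tcp_rot: [-0.184, 3.136, 0.0]
ft_force: [0.1, 0.2, -0.5]
gripper_width: -0.1
finger_force: 0.0
clock: 4.1
position: [635.0, 155.7, 64.3]
tcp_rot: [-0.184, 3.136, 0.0]
ft_force: [0.2, -0.3, -0.6]
gripper_width: 0.2
finger_force: 0.0
```

```bash
python3 -m crank '[[[0,0,0.0005],0],[[0,0,0.0005],0],[[0,0,0.0005],0],[[0,0,0.0005],0],[[0,0,0],0],[[0,0,0],0],[[0,0,0],0],[[0,0,0],0]]'
```

```text
clock: 4.9
position: [635.0, 155.6, 63.2]
tcp_rot: [-0.184, 3.136, -0.0]
ft_force: [-2.9, -1.3, 5.9]
gripper_width: 0.3
finger_force: 3.2
```

```bash
python3 -m crank '[[[0.002,0,0.0003],0],[[0.004,-0.0002,0],0],[[0.006,-0.0003,0],0],[[0.006,-0.0003,0],0],[[0.006,-0.0003,0],0],[[0.006,-0.0003,0],0],[[0.006,-0.0003,0],0],[[0.004,-0.0002,0],0]]'
python3 -c "
from h import *
r=grab('top','pics/top1.png'); c,s,y,b=rect(r,*BLUE,(235,115,290,200),63); print(c,s,y,b.round(0).tolist())
cv2.imwrite('pics/crop1.png',cv2.resize(r['img'][100:215,200:320],None,fx=4,fy=4,interpolation=cv2.INTER_CUBIC))"
```

```text
clock: 5.7
position: [596.8, 149.8, 63.2]
tcp_rot: [-0.184, 3.132, 0.002]
ft_force: [1.8, -0.1, 6.1]
gripper_width: -0.1
finger_force: 2.8Traceback (most recent call last):
  File "<string>", line 3, in <module>
    r=grab('top','pics/top1.png'); c,s,y,b=rect(r,*BLUE,(235,115,290,200),63); print(c,s,y,b.round(0).tolist())
                                           ~~~~^^^^^^^^^^^^^^^^^^^^^^^^^^^^^^
  File "h.py", line 22, in rect
    c=max(cv2.findContours(m,cv2.RETR_EXTERNAL,cv2.CHAIN_APPROX_NONE)[0],key=cv2.contourArea)
ValueError: max() iterable argument is empty
```

```bash
python3 -c "
from h import *
r=grab('side','pics/side1.png')
cv2.imwrite('pics/crop1.png',cv2.resize(r['img'][130:230,270:410],None,fx=5,fy=5,interpolation=cv2.INTER_CUBIC))
a=.163;m=np.array([495,149]);
def P(c,y): return [proj(r,[*(np.array(c)+np.array([dx*np.cos(y)-dy*np.sin(y),dx*np.sin(y)+dy*np.cos(y)])),63])[0].round(1).tolist() for dx,dy in((-70,-30),(-70,30),(70,-30),(70,30))]
print('if moved',P((637.1-39,152.5-6.4),.118)); print('if not',P((637.1,152.5),.118))"
```

```text
if moved [[312.9, 182.5], [307.3, 172.6], [356.6, 175.6], [349.5, 166.2]]
if not [[325.3, 180.2], [319.3, 170.5], [368.2, 173.5], [360.7, 164.3]]
```

View pics/crop1.png

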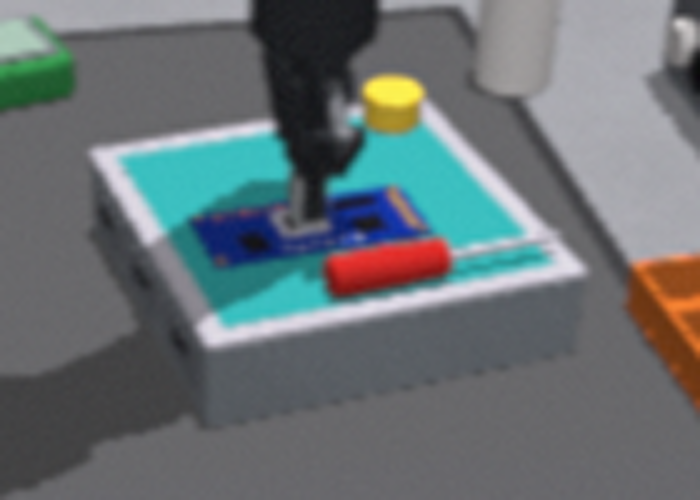

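The board follows the fingers: its near corners are at crop (217,268) and (193,218), which is where I predicted them. I'll continue the drag.

```bash
python3 -m crank '[[[0.005,-0.0002,0],0],[[0.01,-0.0005,0],0],[[0.01,-0.0005,0],0],[[0.01,-0.0005,0],0],[[0.01,-0.0005,0],0],[[0.01,-0.0005,0],0],[[0.01,-0.0005,0],0],[[0.005,-0.0002,0],0]]'
python3 -m crank '[[[0.002,0,0],0],[[0,0,0],0],[[0,0,0],0],[[0,0,-0.002],0],[[0,0,-0.01],0],[[0,0,-0.02],0],[[0,0,-0.03],0],[[0,0,-0.03],0]]'
python3 -m crank '[[[-0.01,-0.04,-0.01],0],[[-0.01,-0.04,-0.01],0],[[-0.01,-0.04,-0.01],0],[[-0.01,-0.04,0],0],[[-0.01,-0.04,0],0],[[0,0,0],0],[[0,0,0],0],[[0,0,0],0]]' 100
python3 -c "
from h import *
r=grab('top','pics/top2.png'); r2=grab('side','pics/side2.png')
c,s,y,b=rect(r,*BLUE,(235,115,290,215),63); print(c,s,y,b.round(0).tolist())
c,s,y,b=rect(r,*TEAL,(205,105,310,210),60,25); print('stage',c,s,y)
go([530,147,160],.118)
cv2.imwrite('pics/crop2.png',np.vstack([cv2.resize(r['img'][100:215,200:340],None,fx=3,fy=3,interpolation=2),cv2.resize(r2['img'][140:220,270:410],None,fx=3,fy=3,interpolation=2)]))"
```

```text
clock: 6.6
position: [527.5, 138.3, 63.1]
tcp_rot: [-0.184, 3.132, 0.002]
ft_force: [2.6, 1.0, 7.5]
gripper_width: 0.2
finger_force: 3.2
clock: 7.4
position: [523.4, 137.0, 154.9]
tcp_rot: [0.184, -3.134, 0.001]
ft_force: [1.3, 0.2, 0.8]
gripper_width: 0.2
finger_force: 0.0
clock: 8.2
position: [596.7, -53.8, 184.1]
tcp_rot: [0.187, -3.135, -0.002]
ft_force: [0.1, -0.4, 0.1]
gripper_width: 85.7
finger_force: 0.0
[526.7828 133.7521] [139.06519   61.442413] 0.09453528 [[455.0, 158.0], [460.0, 97.0], [599.0, 110.0], [593.0, 171.0]]
stage [613.5737  168.34627] [209.5708  208.75195] 0.1636504
clk 8.3 pos [596.9 -53.5 184.2] toolx ang -3.0214 tilt [-0.001  0.001 -1.   ] F [-0.1  0.2  0.2] w 85.3
twist 0.0022
shift tool [ 42.4 207.   24.4]
```

View pics/crop2.png

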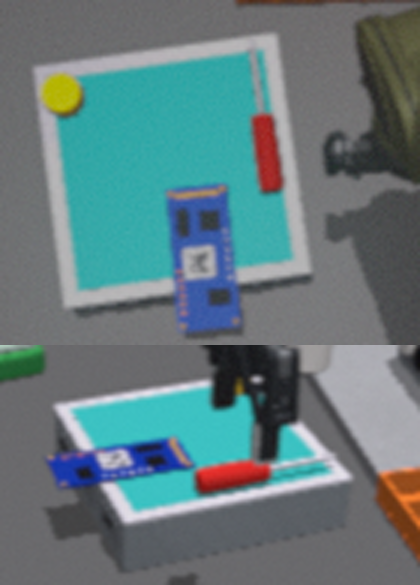

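The near end hangs about 40 mm over the front edge, and the board lies at yaw of about 0.095. Next is to move over that end.

```bash
python3 -c "
from h import *
go([474.4,129.2,120],.1)"
```

```text
clk 8.3 pos [596.9 -53.5 184.2] toolx ang -3.0214 tilt [-0.001  0.001 -1.   ] F [-0.1  0.2  0.2] w 85.3
twist 0.0202
shift tool [ 99.7 196.   64.4]
```

```bash
python3 -m crank '[[[0.01,0.02,0],0],[[0.016,0.031,0],0],[[0.016,0.031,0],0],[[0.016,0.031,0.01],0],[[0.016,0.031,0.01],0],[[0.016,0.031,0.02],0],[[0.01,0.021,0.02],0.02],[[0,0,0.004],0]]'
python3 -c "
from h import *
go([474.4,129.2,47.5],.1)"
```

```text
clock: 9.1
position: [471.5, 132.3, 118.9]
tcp_rot: [0.167, -3.133, -0.003]
ft_force: [-0.3, 0.4, -0.3]
gripper_width: 85.0
finger_force: 0.0
clk 9.1 pos [471.5 132.3 118.9] toolx ang -3.035 tilt [-0.004  0.002 -1.   ] F [-0.3  0.4 -0.3] w 85.0
twist 0.0066
shift tool [-2.9 -3.6 71.4]
```

```bash
python3 -m crank '[[[-0.003,-0.003,0.005],0],[[0,0,0.012],0],[[0,0,0.012],0],[[0,0,0.012],0],[[0,0,0.012],0],[[0,0,0.012],0],[[0,0,0.006],0],[[0,0,0],0]]'
python3 -c "
from h import *
go([474.4,129.2,47.5],.1)
r2=grab('side','pics/side3.png')
cv2.imwrite('pics/crop3.png',cv2.resize(r2['img'][120:220,270:390],None,fx=5,fy=5,interpolation=2))"
```

```text
clock: 9.9
position: [479.0, 123.8, 48.7]
tcp_rot: [0.151, -3.138, 0.001]
ft_force: [-0.2, 0.9, 0.7]
gripper_width: 85.8
finger_force: 0.0
clk 9.9 pos [479.  123.8  48.7] toolx ang -3.0457 tilt [-0.    -0.001 -1.   ] F [-0.2  0.9  0.7] w 85.8
twist -0.0041
shift tool [4.1 5.8 1.2]
```

View pics/crop3.png

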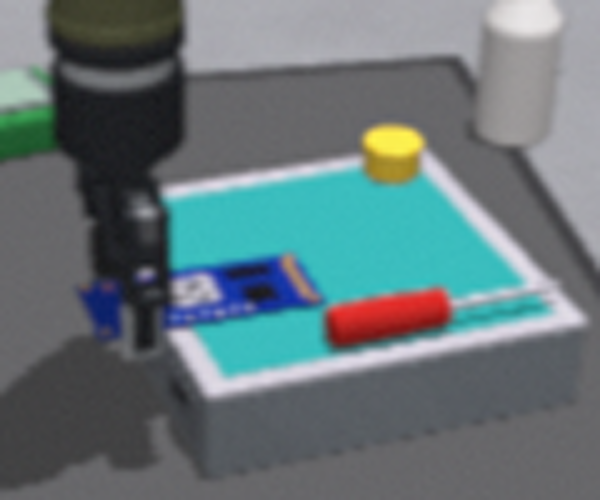

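The fingers straddle the overhanging end, with the near finger at crop (140,330) extending below the board. I'll correct the offset and then grip.

```bash
python3 -m crank '[[[0.002,0.003,0.001],0],[[0.002,0.003,0],0],[[0,0,0],0],[[0,0,0],0],[[0,0,0],0],[[0,0,0],0],[[0,0,0],0],[[0,0,0],0]]'
python3 -m crank '[[[0,0,0],0],[[0,0,0],0],[[0,0,0],0],[[0,0,0],0],[[0,0,0],0],[[0,0,0],0],[[0,0,0],0],[[0,0,0],0]]' 0
```

```text
clock: 10.75
position: [473.9, 130.3, 48.0]
tcp_rot: [-0.152, 3.138, 0.0]
ft_force: [0.4, 0.3, -0.2]
gripper_width: 85.2
finger_force: 0.0
clock: 11.55
position: [473.9, 130.3, 48.1]
tcp_rot: [-0.153, 3.138, 0.0]
ft_force: [-0.8, -0.1, 5.1]
gripper_width: 57.6
finger_force: 62.8
```

```bash
python3 -m crank '[[[0,0,-0.003],0],[[0,0,-0.005],0],[[0,0,-0.008],0],[[0,0,-0.012],0],[[0,0,-0.012],0],[[0,0,-0.012],0],[[0,0,-0.008],0],[[0,0,0],0]]'
python3 -c "
from h import *
r2=grab('side','pics/side4.png');r=grab('top')
cv2.imwrite('pics/crop4.png',cv2.resize(r2['img'][120:220,270:390],None,fx=5,fy=5,interpolation=2))
c,s,y,b=rect(r,*GREEN,(340,135,388,195),28); print('green',c,s,y)
c,s,y,b=rect(r,*BLACK,(345,138,385,192),42); print('spacer',c,s,y)
go([600,-151,110],-.26)"
```

```text
clock: 12.35
position: [474.6, 130.5, 109.1]
tcp_rot: [-0.152, 3.136, 0.001]
ft_force: [0.2, -0.6, -0.7]
gripper_width: 57.4
finger_force: 63.9
green [ 601.0505  -151.88277] [141.76076  60.20237] -0.2695383
spacer [ 599.938   -150.54333] [96.61008 33.56308] -0.23580612
clk 12.45 pos [473.9 130.3 108. ] toolx ang -3.0445 tilt [ 0.  0. -1.] F [ 0.3 -0.6 -0.8] w 57.5
twist 0.357
shift tool [ -98.3 -292.2   -2. ]
```

View pics/crop4.png

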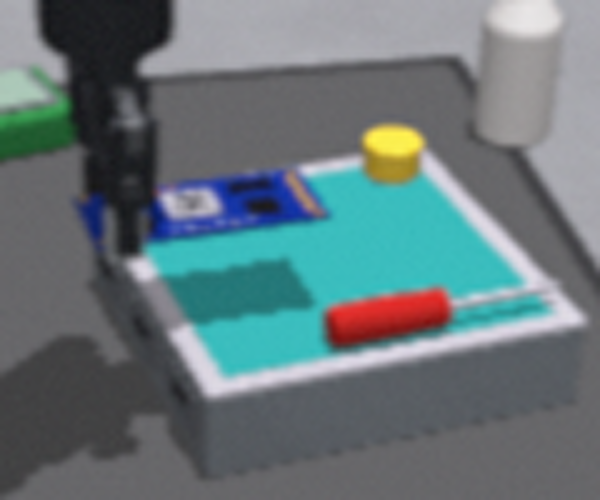

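The board is held level above the stage. While it is up, I'll refine the target pose with a model fit.

```bash
cat >> h.py <<'E'
from scipy.optimize import minimize
def box(p,L,W,z):
    c,s=np.cos(p[2]),np.sin(p[2]); q=np.array([[-L,-W],[L,-W],[L,W],[-L,W]])/2
    return np.c_[q@np.array([[c,s],[-s,c]])+p[:2],np.full(4,z)]
def fit(r,col,roi,p0,L,W,z,close=9,up=8):
    x0,y0,x1,y1=roi; im=cv2.resize(r["img"][y0:y1,x0:x1],None,fx=up,fy=up,interpolation=cv2.INTER_CUBIC)
    m=cv2.inRange(cv2.cvtColor(im,cv2.COLOR_BGR2HSV),*col)
    m=cv2.morphologyEx(m,cv2.MORPH_CLOSE,np.ones((close*up,)*2,np.uint8))
    def cost(v):
        p=v*[1,1,.01]; k=((proj(r,box(p,L,W,z))-[x0,y0]+.5)*up-.5)
        g=np.zeros_like(m); cv2.fillPoly(g,[np.round(k*16).astype(np.int32)],255,shift=4)
        return np.count_nonzero(g!=m)/np.count_nonzero(m)
    o=minimize(cost,np.array(p0)*[1,1,100],method="Nelder-Mead",options=dict(initial_simplex=np.array(p0)*[1,1,100]+np.array([[-3,-3,-3],[4,0,0],[0,4,0],[0,0,4]])))
    return (o.x*[1,1,.01]).round(3),round(o.fun,3)
E
python3 - <<'E'
import pickle
from h import *
d=pickle.load(open("d0.pkl","rb"))
for nm,r in (("top0",d["top"]),):
    print(nm,"green",fit(r,GREEN,(335,130,392,200),[601,-152,-.26],140,60,28,15))
    print(nm,"spacer",fit(r,BLACK,(345,138,385,192),[600,-151,-.24],100,36,42,3))
    print(nm,"spacer55",fit(r,((0,0,0),(180,110,60)),(345,138,385,192),[600,-151,-.24],100,36,42,3))
r=d["side"]
print("side green",fit(r,GREEN,(320,230,395,272),[601,-152,-.26],140,60,28,15), proj(r,box([601,-152,-.26],140,60,28)).round(0).tolist())
E
```

```text
top0 green (array([ 6.01293e+02, -1.51634e+02, -2.64000e-01]), np.float64(0.026))
top0 spacer (array([ 6.00043e+02, -1.50358e+02, -2.15000e-01]), np.float64(0.219))
top0 spacer55 (array([ 6.00390e+02, -1.50818e+02, -2.23000e-01]), np.float64(0.088))
side green (array([ 5.99500e+02, -1.55244e+02, -2.70000e-01]), np.float64(0.868)) [[329.0, 253.0], [387.0, 257.0], [385.0, 241.0], [330.0, 237.0]]
```

```bash
python3 -m crank '[[[0,0,-0.005],0.03],[[0,0,-0.005],0.06],[[0,0,-0.005],0.06],[[0,0,-0.005],0.06],[[0,0,0],0.06],[[0,0,0],0.06],[[0,0,0],0.03],[[0,0,0],0]]'
python3 -c "
from h import *
go([549.8,-137.7,110],-.264)"
```

```text
clock: 13.25
position: [473.7, 130.4, 127.8]
tcp_rot: [-0.412, -3.114, 0.001]
ft_force: [0.3, 0.0, -0.3]
gripper_width: 57.7
finger_force: 64.0
clk 13.25 pos [473.7 130.4 127.8] toolx ang 2.8786 tilt [-0. -0. -1.] F [ 0.3  0.  -0.3] w 57.7
twist 0.001
shift tool [-143.2 -239.1   17.9]
```

```bash
python3 -m crank '[[[-0.006,-0.01,0],0],[[-0.012,-0.02,0],0],[[-0.015,-0.025,0],0],[[-0.015,-0.025,0],0],[[-0.015,-0.025,0],0],[[-0.015,-0.025,0],0],[[-0.015,-0.025,0],0],[[-0.015,-0.025,0],0]]'
python3 -m crank '[[[-0.014,-0.024,0.004],0],[[-0.012,-0.02,0.006],0],[[-0.006,-0.01,0.006],0],[[-0.003,-0.005,0.002],0],[[0,0,0],0],[[0,0,0],0],[[0,0,0],0],[[0,0,0],0]]'
python3 -c "
from h import *
go([549.8,-137.7,60],-.264)
r2=grab('side');r=grab('top')
cv2.imwrite('pics/crop5.png',np.vstack([cv2.resize(r['img'][110:210,310:440],None,fx=4,fy=4,interpolation=2)[:260],cv2.resize(r2['img'][190:275,290:420],None,fx=4,fy=4,interpolation=2)]))"
```

```text
clock: 14.05
position: [531.3, -74.1, 127.8]
tcp_rot: [-0.412, -3.114, 0.001]
ft_force: [1.0, -0.1, -0.4]
gripper_width: 57.3
finger_force: 64.0
clock: 14.85
position: [550.0, -136.4, 110.3]
tcp_rot: [0.409, 3.115, 0.001]
ft_force: [-0.5, 1.0, -1.8]
gripper_width: 57.4
finger_force: 64.0
clk 14.85 pos [ 550.  -136.4  110.3] toolx ang 2.8807 tilt [ 0.  0. -1.] F [-0.5  1.  -1.8] w 57.4
twist 0.0031
shift tool [-0.1 -1.3 50.3]
```

View pics/crop5.png

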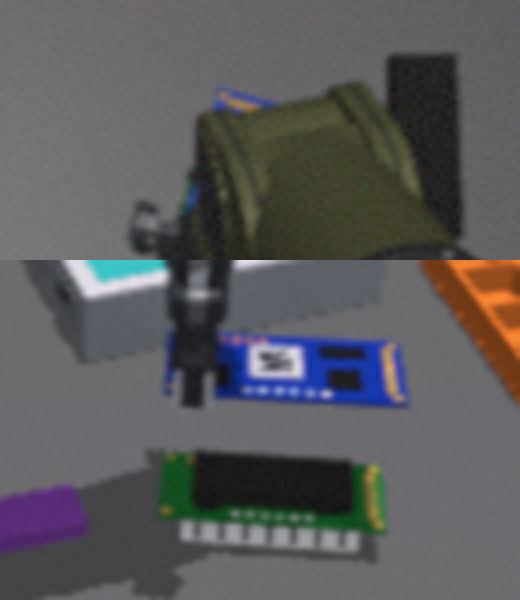

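The board is over the green board. I'll use side-camera depth to check its tilt and offset.

```bash
cat >> h.py <<'E'
def cloud(r,col,roi):
    x0,y0,x1,y1=roi; m=np.zeros(r["img"].shape[:2],bool); hsv=cv2.cvtColor(r["img"],cv2.COLOR_BGR2HSV)
    m[y0:y1,x0:x1]=cv2.inRange(hsv[y0:y1,x0:x1],*col)>0; m&=r["z_map"]>0
    v,u=np.nonzero(m); z=r["z_map"][v,u]
    return (np.c_[u,v,np.ones(len(u))]@np.linalg.inv(r["intrinsics"]).T*z[:,None]-np.ravel(r["t"]))@r["R"]
def summ(n,P,yaw):
    med=np.median(P[:,2]); P=P[abs(P[:,2]-med)<8]
    a=np.array([np.cos(yaw),np.sin(yaw)]); b=np.array([-a[1],a[0]]); s=P[:,:2]@a; t=P[:,:2]@b
    k=np.linalg.lstsq(np.c_[s-s.mean(),t-t.mean(),np.ones(len(s))],P[:,2],rcond=None)[0]
    print(n,len(P),"z",k[2].round(1),"slope along/across",k[:2].round(4),"along",np.percentile(s,[1,99]).round(1),"across",np.percentile(t,[1,99]).round(1))
E
python3 - <<'E'
from h import *
import pickle
r=grab("side"); pickle.dump(r,open("s5.pkl","wb"))
y=-.264
B=cloud(r,((100,90,30),(135,255,255)),(325,205,395,228)); summ("blue",B,y)
G=cloud(r,((40,60,20),(85,255,255)),(322,233,395,262)); summ("green",G,y)
a=np.array([np.cos(y),np.sin(y)]);b=np.array([-a[1],a[0]]);c=np.array([601.3,-151.6]);print("target along",c@a,"across",c@b)
# rect fits with plane height
print(rect(r,(100,90,30),(135,255,255),(325,203,395,230),np.median(B[:,2]))[:3])
print(rect(r,(40,60,20),(85,255,255),(322,233,395,262),28,15)[:3])
E
```

```text
blue 555 z 123.2 slope along/across [-0.0062  0.0077] along [552.6 687.9] across [-19.3  41.6]
green 408 z 27.6 slope along/across [ 0.0013 -0.002 ] along [548.8 686.9] across [-21.6  38.6]
target along 620.0264338415964 across 10.55799875319447
(array([ 617.991  , -164.54343], dtype=float32), array([122.37288 ,  80.724434], dtype=float32), np.float32(-0.26258066))
(array([ 591.5823 , -148.38033], dtype=float32), array([163.09502 , 106.442085], dtype=float32), np.float32(-0.17532462))
```

```bash
python3 -m crank '[[[0,-0.001,0.006],0.003],[[0,-0.001,0.012],0],[[0,0,0.014],0],[[0,0,0.014],0],[[0,0,0.012],0],[[0,0,0.01],0],[[0,0,0.005],0],[[0,0,0],0]]'
python3 - <<'E'
from h import *
import pickle
go([549.8,-137.7,30],-.264)
r=grab("side"); y=-.264
B=cloud(r,((100,90,30),(135,255,255)),(325,215,395,262)); summ("blue",B,y)
G=cloud(r,((40,60,20),(85,255,255)),(322,233,395,262)); summ("green",G,y)
cv2.imwrite('pics/crop6.png',cv2.resize(r['img'][190:275,290:420],None,fx=6,fy=6,interpolation=2))
E
```

```text
clock: 15.8
position: [549.0, -139.3, 36.1]
tcp_rot: [-0.416, -3.113, -0.0]
ft_force: [0.2, 0.1, 0.2]
gripper_width: 57.6
finger_force: 64.0
clk 15.8 pos [ 549.  -139.3   36.1] toolx ang 2.8761 tilt [-0.001  0.    -1.   ] F [0.2 0.1 0.2] w 57.6
twist -0.0015
shift tool [-0.4  1.8  6.1]
blue 546 z 49.0 slope along/across [-0.0085 -0.    ] along [550.4 687.1] across [-22.5  38.9]
green 239 z 27.3 slope along/across [-0.0006  0.0322] along [548.8 686.4] across [-21.6  -2.3]
```

View pics/crop6.png

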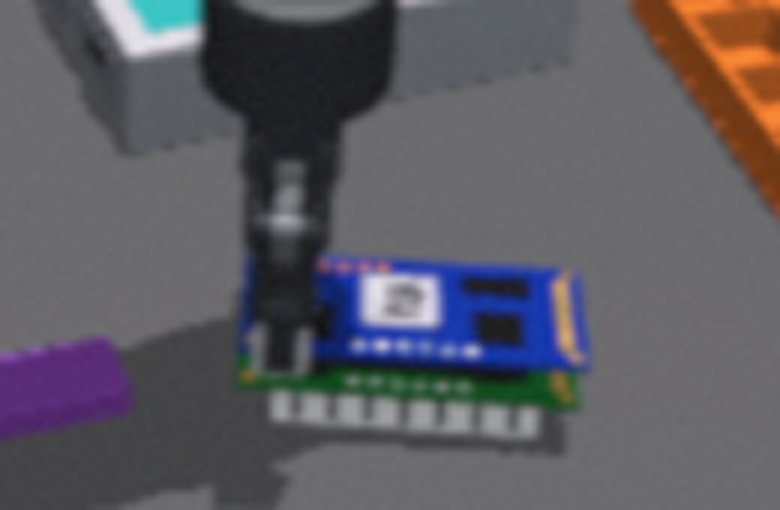

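Side depth has the blue and green boards within about 1 mm of each other, with 4–6 mm left to go. I'll lower it gently.

```bash
python3 -m crank '[[[0.0005,0,0.001],0],[[0.0005,0,0.001],0],[[0,0,0.001],0],[[0,0,0.0005],0],[[0,0,0],0],[[0,0,0],0],[[0,0,0],0],[[0,0,0],0]]'
python3 -m crank '[[[0,0,0.0005],0],[[0,0,0.0005],0],[[0,0,0.0005],0],[[0,0,0],0],[[0,0,0],0],[[0,0,0],0],[[0,0,0],0],[[0,0,0],0]]'
```

```text
clock: 16.65
position: [548.4, -139.3, 33.5]
tcp_rot: [0.416, 3.114, 0.0]
ft_force: [0.3, -0.1, -0.5]
gripper_width: 57.4
finger_force: 64.0
clock: 17.45
position: [548.5, -139.2, 32.0]
tcp_rot: [0.416, 3.114, 0.0]
ft_force: [-1.1, -0.1, -0.3]
gripper_width: 57.4
finger_force: 64.0
```

```bash
python3 -m crank '[[[0,0,0.0005],0],[[0,0,0.0005],0],[[0,0,0],0],[[0,0,0],0],[[0,0,0],0],[[0,0,0],0],[[0,0,0],0],[[0,0,0],0]]'
python3 - <<'E'
from h import *
s=[bot.get_state()["ft_force"]]
print(s)
r=grab("side"); y=-.264
summ("blue",cloud(r,((100,90,30),(135,255,255)),(325,215,395,262)),y)
summ("green",cloud(r,((40,60,20),(85,255,255)),(322,233,395,262)),y)
E
```

```text
clock: 18.25
position: [548.5, -139.3, 31.0]
tcp_rot: [0.416, 3.114, 0.0]
ft_force: [-0.6, 0.2, -0.1]
gripper_width: 57.3
finger_force: 64.0
[array([-0.57741641,  0.17842166, -0.12622161])]
blue 541 z 44.4 slope along/across [-0.0031 -0.0005] along [549.3 686.8] across [-22.3  39.3]
green 179 z 27.2 slope along/across [-0.0008 -0.0057] along [549.1 685.9] across [-21.8  -7.7]
```

```bash
python3 -m crank '[[[0,0,0.0005],0],[[0,0,0],0],[[0,0,0],0],[[0,0,0],0],[[0,0,0],0],[[0,0,0],0],[[0,0,0],0],[[0,0,0],0]]'
python3 -m crank '[[[0,0,0.0005],0],[[0,0,0],0],[[0,0,0],0],[[0,0,0],0],[[0,0,0],0],[[0,0,0],0],[[0,0,0],0],[[0,0,0],0]]'
```

```text
clock: 19.1
position: [548.5, -139.2, 30.8]
tcp_rot: [0.416, 3.114, -0.0]
ft_force: [-0.9, -0.1, 4.7]
gripper_width: 57.1
finger_force: 64.4
clock: 19.9
position: [548.5, -139.3, 30.7]
tcp_rot: [0.416, 3.114, -0.0]
ft_force: [-1.9, 0.4, 8.7]
gripper_width: 57.1
finger_force: 64.7
```

```bash
python3 -m crank '[[[0,0,-0.0005],0],[[0,0,0],0],[[0,0,0],0],[[0,0,0],0],[[0,0,0],0],[[0,0,0],0],[[0,0,0],0],[[0,0,0],0]]'
python3 -m crank '[[[0,0,0],0],[[0,0,0],0],[[0,0,0],0],[[0,0,0],0],[[0,0,0],0],[[0,0,0],0],[[0,0,0],0],[[0,0,0],0]]' 90
python3 -m crank '[[[0,0,-0.002],0],[[0,0,-0.006],0],[[0,0,-0.012],0],[[0,0,-0.02],0],[[0,0,-0.03],0],[[0,0,-0.03],0],[[0.02,0,-0.03],0],[[0.02,0,-0.02],0]]'
python3 -m crank '[[[0.01,0.03,0],0],[[0.01,0.03,0],0],[[0.01,0.03,0],0],[[0.01,0.03,0],0],[[0.01,0.03,0],0],[[0,0.03,0],0],[[0,0.02,0],0],[[0,0,0],0]]'
python3 - <<'E'
from h import *
r2=grab("side"); r=grab("top"); y=-.264
B=((100,90,30),(135,255,255))
summ("blue",cloud(r2,B,(325,215,395,262)),y)
summ("green",cloud(r2,((40,60,20),(85,255,255)),(322,233,395,262)),y)
summ("bluetop",cloud(r,B,(335,130,392,200)),y)
print("fit top blue",fit(r,BLUE,(335,130,392,200),[601,-152,-.26],140,60,45,9))
cv2.imwrite('pics/crop7.png',np.vstack([cv2.resize(r['img'][110:210,310:440],None,fx=4,fy=4,interpolation=2)[60:320],cv2.resize(r2['img'][190:275,290:420],None,fx=4,fy=4,interpolation=2)]))
E
```

```text
clock: 20.7
position: [548.5, -139.3, 30.7]
tcp_rot: [0.416, 3.114, -0.0]
ft_force: [-0.7, 0.3, 6.7]
gripper_width: 57.6
finger_force: 64.5
clock: 21.5
position: [548.4, -139.3, 30.5]
tcp_rot: [-0.416, -3.114, -0.0]
ft_force: [-0.9, 1.1, 0.1]
gripper_width: 76.9
finger_force: 0.0
clock: 22.3
position: [510.5, -128.8, 183.4]
tcp_rot: [0.416, 3.11, -0.0]
ft_force: [0.3, 0.1, 0.1]
gripper_width: 76.7
finger_force: 0.0
clock: 23.1
position: [515.0, 81.6, 181.7]
tcp_rot: [0.407, 3.113, 0.006]
ft_force: [-0.3, -0.3, 0.4]
gripper_width: 77.0
finger_force: 0.0
blue 714 z 44.4 slope along/across [0.0001 0.0038] along [549.2 686.5] across [-22.9  38.4]
green 202 z 27.2 slope along/across [-0.0023 -0.0095] along [551.2 686. ] across [-21.9  -7.2]
bluetop 654 z 45.3 slope along/across [ 0.0017 -0.0008] along [551.4 689.3] across [-18.9  40.4]
fit top blue (array([ 6.00608e+02, -1.52129e+02, -2.51000e-01]), np.float64(0.204))
```

View pics/crop7.png

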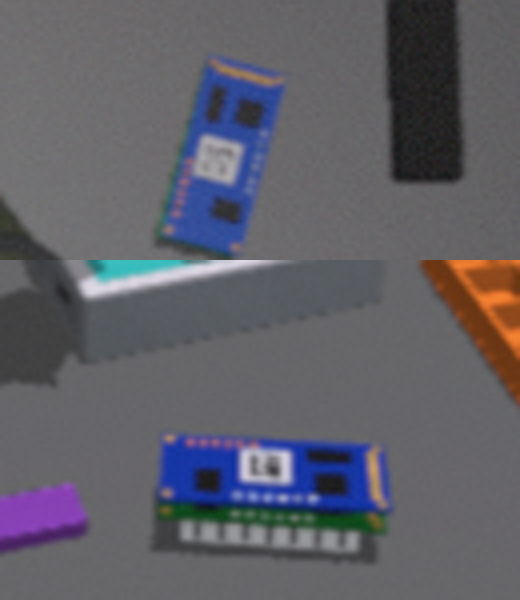

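The board is flat on the spacer and within about 1 mm and 0.015 rad of the green board's pose. Its four corners are visible and the gripper is clear.

```bash
python3 -c "
from cell import bot
print(bot.close_job())"
```

```text
the job is handed in; nothing more can be done
None
```

The job is handed in: I slid the blue board out to about 40 mm overhang, gripped it by that end, lifted it and set it down flat on the spacer, within about 1 mm and 0.015 rad of the green board by the cameras, in about 23 s.

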